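Set the screwdriver in its sloping rest

TASK

Pick up the screwdriver and set it in the sloping rest so that it can be taken again at a slant: the handle lying in the high V, the shaft lying in the low V with the shoulder of the handle just above that V, and the blade pointing down the slope. Let it lie there by itself, and leave the marker pen and the syringe where they are.

Things in the scene. Friction and masses are not known exactly. Their poses are not given: they have to be found in the camera images.
- screwdriver_handle (a point): Grip point on the screwdriver's axis. Plastic handle 90 mm long, 21 thick: shoulder 41 mm bladeward of this point, end 49 mm beyond it; steel shaft 5.6 mm thick, flat blade tip 139 mm from this point. 70 g. Starts flat on the worktop, this point 10.5 mm up, beside the pen (about 110 mm apart, either order). Axes: y along the screwdriver from blade to handle end, z up at the start.
- rest_seat (a point): Where the grip point (point screwdriver_handle) lies once the screwdriver is seated in the rest, 74 mm above the worktop. The screwdriver's axis then rises at 25 degrees towards the handle end, the way this point's x axis points (x level from low V to high V, y across, z up). The handle hangs free between the Vs, so fingers have room there: over 50 mm of air below this point.
- rest: Screwdriver rest fixed to the worktop: grey plate 135 x 64 x 8 mm, two dark steel 90 degree V supports open at the top, square to the slope; origin under the plate's centre, axes as rest_seat. Along the rising axis from rest_seat: low V (shaft; mouth 35 mm wide) 43 to 51 mm down, high V (handle; mouth 47 mm) 33 to 43 mm up. The handle's shoulder cannot pass the low V.
- marker_pen: Marker pen, 135 mm long, 17 mm thick, lying flat on the worktop; bystander. Origin under its middle, y along it.
- syringe: Syringe with plunger, 133 mm long, 20 mm thick, lying flat on the worktop; bystander. Origin under its middle, y along it.

How it is judged:
By the outcome, as a careful person would: the job done as asked, in the order asked, and still so for the second after the job is handed in, with the robot touching nothing.
It also fails if it takes over 35 s, if anything falls off the work surface, if the arm or the gripper's body presses on something with over 40 N, if the wrist force passes 120 N, or if a joint passes its speed limit or range.

ROBOT

A 6-joint arm with a two-finger parallel gripper is mounted at the origin on a cart in front of the work surface, level with it; the furniture and walls round the work are solid. World frame = base frame: x ahead of the robot, y to its left, z up, the work surface at z = 0. Lengths are in m, angles in rad, forces in N, time in s.
With the tool pointing down it reaches from about 0.275 to 0.725 m from the base axis. Payload 5.6 kg.
Tool frame: the origin (TCP) lies between the finger pads; the fingertips stand 17 mm ahead of it and the grasp point (between the pads) lies 2 mm behind it; y points along the fingers, z is the direction in which the jaws open and shut, and the axes are right-handed (so a half turn about y gives the same grasp; the last joint's range is limited). The gripper opens to 85 mm and grips with 20 to 120 N. Pads are 22 mm wide; open, the fingers measure 114 mm over their backs; the gripper's body (76 mm by 85 mm) begins 54 mm behind the grasp point. The pads swing forward as they close: fully open they stand 13 mm farther back than shut.
Start: joints at [-1.043, 0.255, 0.108, 0, -1.424, -0.285], TCP at [0.132, -0.534, 0.248] pointing down, gripper open.
Joint ranges: [-2.95, 2.95], [-1.21, 1.97], [-1.09, 1.5], [-2.87, 1.71], [-2.94, -0.07], [-3.05, 3.05]. Speed limits (rad/s): [2.57, 2.57, 3.14, 3.14, 3.14, 3.14].

INTERFACE

Orientations are given as a 3x3 rotation matrix whose columns are the frame's x, y, z axes.
In Python, from plant import ctrl gives the robot as it stands. Calls block until the motion is done:
- ctrl.move_to(position, orientation): joint-space move of the TCP to a pose.
- ctrl.line_to(position, max_speed=0.15, ori=None): straight line of the TCP; ori=None keeps the orientation; max_speed is the mean speed in m/s.
- ctrl.move_joints(angles): joint-space move.
- ctrl.open_gripper() and ctrl.close(): open the fingers fully, or close them until they stop; the grip force is fixed at half the most.
- ctrl.wait(seconds).
- ctrl.inverse_kinematics(position, orientation): joint angles nearest the present ones, or None.
- ctrl.read_state(): the state.
- ctrl.camera(name): name is "side" or "top" or "wrist"; returns a dict with "img" (480x640x3 uint8, red, green, blue), "z_map" (480x640 float32, m along the optical axis (not along the pixel's ray), 0 where there is no reading), "K" (3x3 intrinsics, pixels), "k1" (the pictures are not rectified: a ray, as slopes to the right and down, at radius r is drawn at 1 + k1 r^2 times it, then the intrinsics apply), "R" (3x3) and "t" (3): a world point X has camera coordinates R X + t; the wrist camera has in their place "mount" (4x4, takes a point from camera to tool coordinates, whose origin is the TCP and whose axes are the tool frame's). Camera axes: x right, y down, z forward; pixel columns grow to the right and rows downward; lengths in m; the calibration is good to about 2 mm. A picture is of the moment at which its call begins: read the wrist's pose just before it.
A pose or a line that the arm cannot do raises ctrl.MotionError and nothing moves.
- ctrl.finish_job(): hands the job in, once; it reports no verdict.
The state is a dict: "time": time; "joint_positions": joint angles; "qd": joint speeds; "joint_efforts": joint torques, N m; "tcp_pos": TCP position; "ee_rot": TCP orientation; "wrist_force": force on the tool from outside, world axes, zero at the start; "wrist_torque": the same for the moment, N m; "width": opening from 0.0 (shut) to 1.0 (fully open).
Only numpy, scipy, OpenCV 4.12 (cv2) and the standard library are available. Lean on these libraries where they do the work, as an engineer would, in place of code of your own. Each camera call takes 0.05 s, during which the arm holds its last target.

## Working session

There is one attempt and no reset: what is moved stays moved. The work goes in short steps, each a Python script; the robot and the scene stay as the last script left them, time stands still between calls to the robot, and variables do not carry over. Pictures are saved under pics/ and viewed, and the job is handed in when it is done.

```bash
ls; mkdir -p pics
python3 - <<'E'
from plant import ctrl
import cv2,numpy as np
s=ctrl.read_state(); print(s['time'],s['tcp_pos'],s['ee_rot'],s['width'])
for n in ['top','side','wrist']:
    c=ctrl.camera(n); cv2.imwrite(f'pics/{n}0.png',c['img'][:,:,::-1]); np.savez(f'{n}0.npz',**c)
    print(n,c['K'].tolist(),c['k1'],c.get('R'),c.get('t'),c.get('mount'))
E
```

```text
pics
0.0 [ 0.13216671 -0.53340613  0.24739505] [[ 9.70690857e-01 -5.31122732e-04 -2.40330974e-01]
 [ 2.40331550e-01  1.84507306e-03  9.70689107e-01]
 [-7.21268452e-05 -9.99998157e-01  1.91864110e-03]] 1.0038163013546384
top [[574.1935642866503, 0.0, 324.0009615489843], [0.0, 574.1935642866503, 244.4969343513244], [0.0, 0.0, 1.0]] -0.01473317197845932 [[ 0.01612557 -0.9997273  -0.01689065]
 [-0.98960512 -0.01354337 -0.14317219]
 [ 0.14290439  0.01902381 -0.98955365]] [-0.30088095  0.4872328   0.93726752] None
side [[594.243150168483, 0.0, 329.9737156648945], [0.0, 594.243150168483, 240.07413110082842], [0.0, 0.0, 1.0]] -0.028005766957235737 [[-0.99129588 -0.1314757   0.00682766]
 [-0.06426659  0.43798952 -0.89667998]
 [ 0.11490119 -0.88931396 -0.4426267 ]] [0.45037162 0.25346521 0.55841086] None
wrist [[344.1092668794593, 0.0, 319.5220987843251], [0.0, 344.1092668794593, 238.01053413172363], [0.0, 0.0, 1.0]] -0.013725005453965591 None None [[-2.90203581e-04  9.52722690e-01  3.03841064e-01 -7.86419654e-02]
 [ 5.53300087e-04 -3.03840877e-01  9.52722633e-01 -1.26754269e-01]
 [ 9.99999805e-01  4.44598807e-04 -4.38965837e-04  6.15396156e-04]
 [ 0.00000000e+00  0.00000000e+00  0.00000000e+00  1.00000000e+00]]
```

View pics/top0.png

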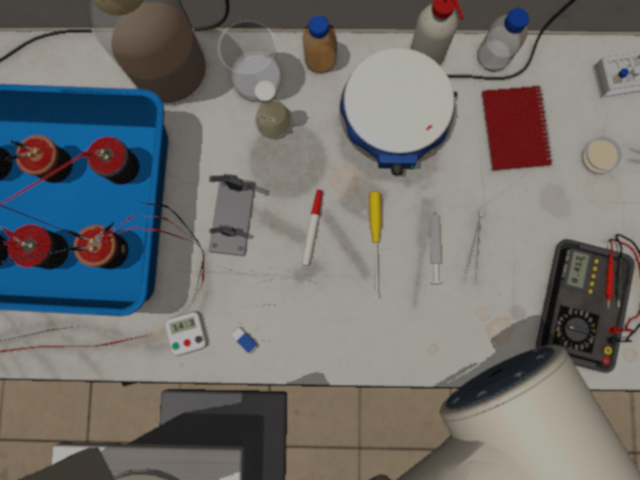

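View pics/side0.png

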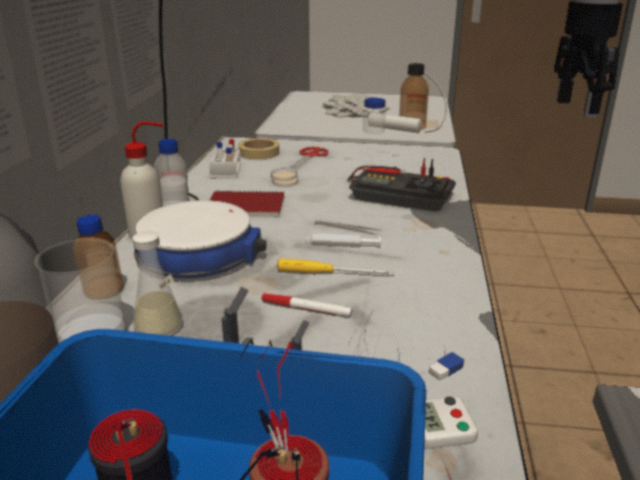

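View pics/wrist0.png

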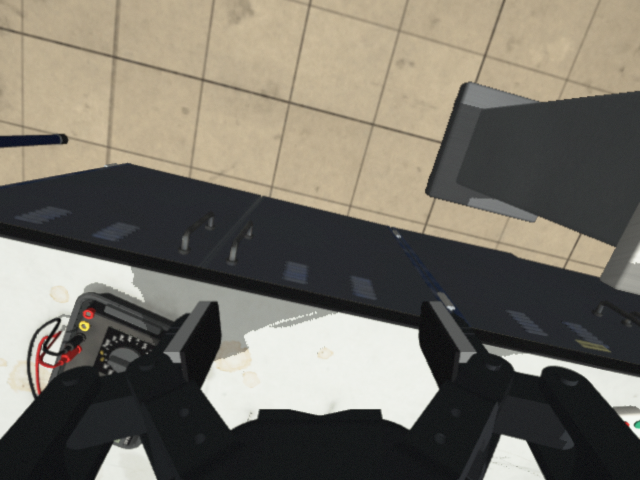

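Run:
```python
import cv2
t=cv2.imread('pics/top0.png');s=cv2.imread('pics/side0.png')
cv2.imwrite('pics/c1.png',cv2.resize(t[165:315,190:390],None,fx=4,fy=4,interpolation=cv2.INTER_CUBIC))
cv2.imwrite('pics/c2.png',cv2.resize(s[220:370,210:410],None,fx=4,fy=4,interpolation=cv2.INTER_CUBIC))
```

```text
(no output)
```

View pics/c1.png

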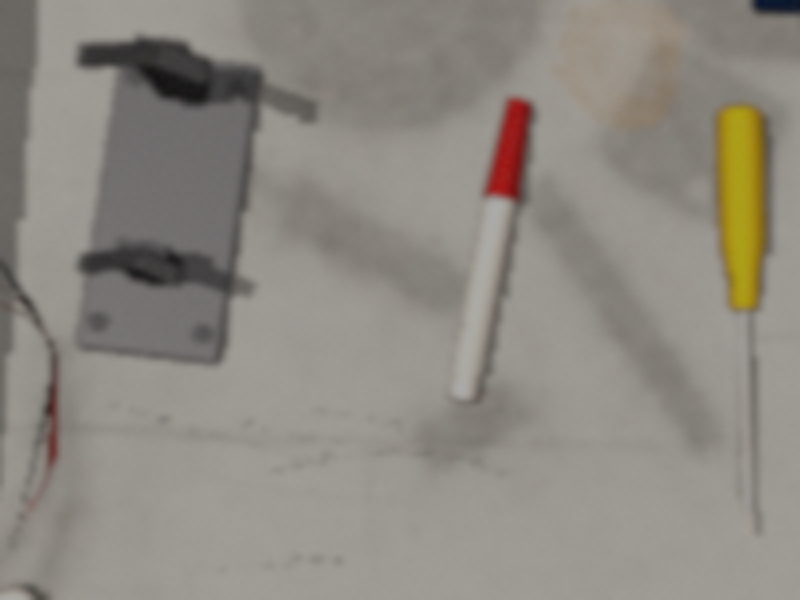

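View pics/c2.png

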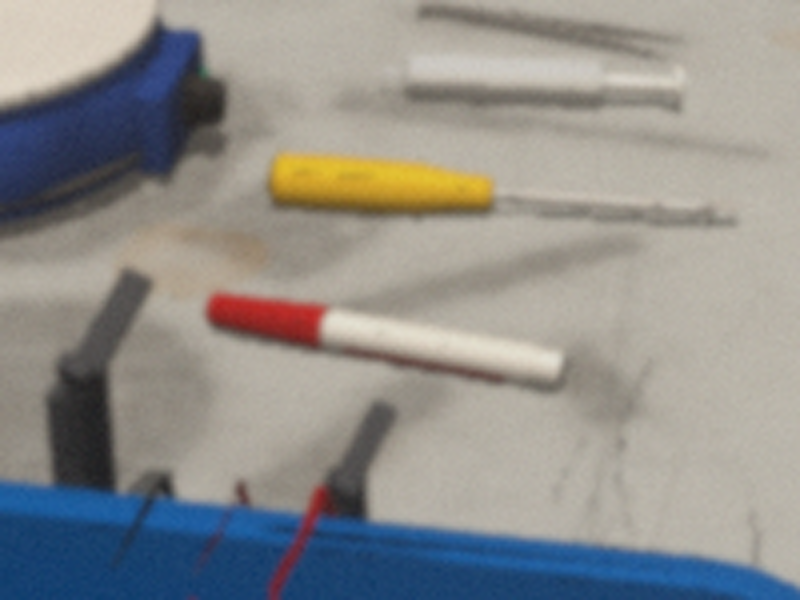

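```bash
cat > h.py <<'E'
import numpy as np, cv2
def ray(c,u,v):
    K=c['K'];p=cv2.undistortPoints(np.array([[[u,v]]],float),K,np.array([float(c['k1']),0,0,0]))[0,0]
    # k1 conv: drawn = ray*(1+k1 r^2) same as OpenCV
    return np.array([p[0],p[1],1.])
def world(c,u,v,z):
    d=c['R'].T@ray(c,u,v); o=-c['R'].T@c['t']; return o+d*(z-o[2])/d[2]
def proj(c,X):
    return cv2.projectPoints(np.atleast_2d(X).astype(float),cv2.Rodrigues(c['R'])[0],c['t'],c['K'],np.array([float(c['k1']),0,0,0]))[0][:,0]
def cloud(c):
    z=c['z_map'];h,w=z.shape;vv,uu=np.mgrid[:h,:w]
    p=cv2.undistortPoints(np.stack([uu,vv],-1).reshape(-1,1,2).astype(float),c['K'],np.array([float(c['k1']),0,0,0])).reshape(h,w,2)
    P=np.concatenate([p,np.ones((h,w,1))],-1)*z[...,None]
    return P
E
python3 - <<'E'
from h import *
c=dict(np.load('top0.npz'));s=dict(np.load('side0.npz'))
f=lambda u,v,z,ox=190,oy=165:world(c,ox+(u+.5)/4-.5,oy+(v+.5)/4-.5,z)
g=lambda u,v,z,ox=210,oy=220:world(s,ox+(u+.5)/4-.5,oy+(v+.5)/4-.5,z)
np.set_printoptions(precision=4,suppress=True)
bl,br,tr=f(78,347,.008),f(219,362,.008),f(260,66,.008)
print('plate',bl,br,tr,np.linalg.norm(br-bl),np.linalg.norm(tr-br),'yaw',np.degrees(np.arctan2(*(tr-br)[1::-1])),np.degrees(np.arctan2(*(bl-br)[1::-1])))
print('center',(bl+tr)/2)
for n,q in (('top',[f(742,106,.0105),f(743,308,.0105),f(757,532,.006)]),('side',[g(272,183,.0105),g(493,193,.0105),g(735,219,.006)])):
    e,sh,t=q; print(n,e,sh,t,np.linalg.norm(e-sh),np.linalg.norm(e-t),'yaw',np.degrees(np.arctan2(*(e-t)[1::-1])),'grip',e+(t-e)/np.linalg.norm(t-e)*.049, t+(e-t)/np.linalg.norm(e-t)*.139)
a,b=f(517,100,.0085),f(465,397,.0085);print('pen',a,b)
P=(cloud(c)-c['t'])@c['R']
for n,(u,v) in dict(plate=(232,215),handle=(376,215),table=(345,250)).items(): print(n,P[v,u])
W=P[165:260,190:270].reshape(-1,3); W=W[(W[:,2]>.03)&(W[:,2]<.15)&(W[:,1]>.08)]
print(len(W),W.min(0),W.max(0))
X=W[W[:,2]>.02]
for r in X[::6]: print(r)
E
```

```text
plate [ 0.4804 -0.0939  0.008 ] [ 0.4747 -0.1555  0.008 ] [ 0.6065 -0.1689  0.008 ] 0.06188298459997089 0.13246083456349092 yaw -5.794570698256203 84.72219009120789
center [ 0.5435 -0.1314  0.008 ]
top [ 0.5904 -0.3811  0.0105] [ 0.5011 -0.3818  0.0105] [ 0.405  -0.3884  0.006 ] 0.08930834568092155 0.18559635742153902 yaw 2.271988520533744 grip [ 0.5414 -0.383   0.0093] [ 0.5438 -0.3829  0.0094]
side [ 0.5896 -0.3776  0.0105] [ 0.5004 -0.3822  0.0105] [ 0.4037 -0.3829  0.006 ] 0.089292511567388 0.18605475239142213 yaw 1.63165037857741 grip [ 0.5406 -0.379   0.0093] [ 0.5426 -0.379   0.0094]
pen [ 0.5924 -0.2825  0.0085] [ 0.461  -0.2624  0.0085]
plate [ 0.5453 -0.1311  0.0073]
handle [ 0.546  -0.382   0.0198]
table [ 0.4873 -0.3297 -0.0013]Traceback (most recent call last):
  File "<stdin>", line 15, in <module>
    return umr_minimum(a, axis, None, out, keepdims, initial, where)
ValueError: zero-size array to reduction operation minimum which has no identity
```

Run:
```python
from h import *
np.set_printoptions(precision=4,suppress=True)
c=dict(np.load('top0.npz'))
P=(cloud(c)-c['t'])@c['R']
W=P[165:265,190:285].reshape(-1,3); W=W[(W[:,2]>.02)&(W[:,2]<.15)]
th=np.radians(-5.5);ex=np.array([np.cos(th),np.sin(th),0]);ey=np.array([-ex[1],ex[0],0]);o=np.array([.5435,-.1314,0])
L=np.c_[(W-o)@ex,(W-o)@ey,W[:,2]]
for r in (L[L[:,0]>0],L[L[:,0]<0]):
    print(len(r),r.min(0),r.max(0)); r=r[np.argsort(r[:,1])]
    for b in np.arange(-.035,.036,.005):
        q=r[(r[:,1]>=b)&(r[:,1]<b+.005)]
        if len(q): print('%.4f'%b,len(q),q[:,0].min(),q[:,0].max(),q[:,2].min(),q[:,2].max())
# predicted V geometry for seat offset sx
def V(along,mouth,r,seat):
    a=np.cos(np.radians(25))*ex+np.array([0,0,np.sin(np.radians(25))]); n=-np.sin(np.radians(25))*ex+np.array([0,0,np.cos(np.radians(25))])
    d=mouth/2-r*2**.5
    return [seat+a*along+n*d+ey*s*mouth/2 for s in(1,-1)]+[seat+a*along-n*r*2**.5]
for sx in(-.01,0,.01):
    seat=o+ex*sx+np.array([0,0,.074])
    for al,m,r in((-.043,.035,.0028),(-.051,.035,.0028),(.033,.047,.0105),(.043,.047,.0105)):
        pts=np.array(V(al,m,r,seat)); uv=proj(c,pts); print(sx,al,((uv+.5-[190,165])*4-.5).round(0).tolist(),np.c_[(pts-o)@ex,pts[:,2]].round(4).tolist())
```

```text
329 [ 0.0358 -0.0283  0.0208] [0.0587 0.0261 0.103 ]
-0.0300 18 0.036286557852564676 0.0456811815177315 0.09389602540965249 0.10270002456966235
-0.0250 17 0.035821233061995646 0.04719807800022045 0.09517502073403354 0.10300693886115465
-0.0200 18 0.03866377340426262 0.05093687404234437 0.08689972825960703 0.09662524869354959
-0.0150 32 0.040541109931065404 0.05846833070453306 0.02075827436819209 0.09411731315632667
-0.0100 33 0.04259852412621779 0.057100073272777704 0.024295636825256157 0.08830668742276856
-0.0050 36 0.04495266667812879 0.05873349096686633 0.02135427393913478 0.08308145672783727
0.0000 50 0.044445530867357703 0.058284415650776925 0.02108042632575155 0.08457071677275667
0.0050 46 0.04141259439693274 0.05824039354801572 0.02183067658718937 0.08999608769889379
0.0100 28 0.04076522611794615 0.05212196576348594 0.04540833605085601 0.09380271389101721
0.0150 27 0.038797221923935345 0.050369993223351506 0.08893178331268875 0.10156327830958688
0.0200 20 0.03682701417158533 0.046087119090337254 0.09359209042048398 0.10161491035234128
0.0250 4 0.0400412930666818 0.044679735378
[... 1782 characters left out ...]
[-0.0519, 0.0647], [-0.0445, 0.0489]]
0 0.033 [[83.0, 93.0], [198.0, 105.0], [153.0, 88.0]] [[0.0263, 0.0958], [0.0263, 0.0958], [0.0362, 0.0745]]
0 0.043 [[83.0, 69.0], [199.0, 81.0], [154.0, 64.0]] [[0.0353, 0.1], [0.0353, 0.1], [0.0452, 0.0787]]
0.01 -0.043 [[91.0, 255.0], [175.0, 264.0], [142.0, 249.0]] [[-0.0347, 0.0681], [-0.0347, 0.0681], [-0.0273, 0.0522]]
0.01 -0.051 [[90.0, 274.0], [174.0, 283.0], [142.0, 267.0]] [[-0.0419, 0.0647], [-0.0419, 0.0647], [-0.0345, 0.0489]]
0.01 0.033 [[86.0, 69.0], [201.0, 81.0], [157.0, 65.0]] [[0.0363, 0.0958], [0.0363, 0.0958], [0.0462, 0.0745]]
0.01 0.043 [[87.0, 45.0], [203.0, 57.0], [158.0, 41.0]] [[0.0453, 0.1], [0.0453, 0.1], [0.0552, 0.0787]]
```

```bash
cat >> h.py <<'E'
seat=np.array([.5539,-.1334,.074]); ryaw=np.radians(-5.5)
grip=np.array([.542,-.381,.0105]); syaw=np.radians(2.0)
def tool(yaw,pitch=0):
    ex=np.array([np.cos(yaw),np.sin(yaw),0]);k=np.array([0,0,1.])
    x=np.cos(pitch)*ex+np.sin(pitch)*k; n=-np.sin(pitch)*ex+np.cos(pitch)*k
    y=-n; z=np.cross(x,y); return np.c_[x,y,z]
P25=np.radians(25)
E
python3 - <<'E'
from h import *
from plant import ctrl
np.set_printoptions(precision=4,suppress=True)
c=dict(np.load('top0.npz'))
P=(cloud(c)-c['t'])@c['R']
for v in (100,150,215,250,290): 
    r=P[v,100:215]; m=r[:,2]>.03; print(v,[ (r[i,:]).round(3).tolist() for i in np.where(m)[0][-3:]])
R0=tool(syaw);R1=tool(ryaw,P25)
for p,R in((grip+[0,0,.15],R0),(grip+[0,0,.009],R0),(np.array([.55,-.36,.2]),R1),(seat-R1[:,1]*.06,R1),(seat-R1[:,1]*.0,R1)):
    print(ctrl.inverse_kinematics(p,R))
E
```

```text
100 [[0.711, -0.027, 0.116], [0.711, -0.029, 0.116], [0.747, -0.021, 0.03]]
150 [[0.649, -0.016, 0.049], [0.651, -0.015, 0.042], [0.654, -0.014, 0.032]]
215 [[0.53, -0.053, 0.08], [0.53, -0.055, 0.08], [0.531, -0.055, 0.075]]
250 [[0.476, -0.01, 0.053], [0.477, -0.01, 0.046], [0.478, -0.008, 0.037]]
290 [[0.409, -0.008, 0.056], [0.41, -0.006, 0.045], [0.41, -0.005, 0.037]]
[-0.3775  0.5123  0.2693  0.     -1.3278 -1.1584]
[-0.3775  0.6179  0.0723  0.     -1.0251 -1.1584]
[-0.4177  0.2591 -0.0267 -0.1748 -0.8761 -1.1648]
[ 0.0931  0.0751 -0.5891  0.1718 -0.4832 -1.895 ]
[ 0.0761  0.1971 -0.6347  0.2347 -0.3165 -1.9505]
```

Run:
```python
from h import *
from plant import ctrl
np.set_printoptions(precision=4,suppress=True)
ctrl.move_to(grip+[0,0,.13],tool(syaw))
s=ctrl.read_state();c=ctrl.camera('wrist')
T=np.eye(4);T[:3,:3]=s['ee_rot'];T[:3,3]=s['tcp_pos'];M=T@c['mount'];c['R']=M[:3,:3].T;c['t']=-c['R']@M[:3,3]
np.savez('wrist1.npz',**c); cv2.imwrite('pics/w1.png',c['img'][:,:,::-1])
print(s['time'],s['tcp_pos'],s['wrist_force'])
y=np.array([np.cos(syaw),np.sin(syaw),0])
print(proj(c,np.array([grip,grip+y*.049,grip-y*.041,grip-y*.139])))
```

```text
1.8 [ 0.5414 -0.3819  0.1411] [-0.0017  0.2562  0.4572]
[[320.3185 234.6261]
 [320.3174 291.3028]
 [320.319  182.1465]
 [320.3177  34.236 ]]
```

View pics/w1.png

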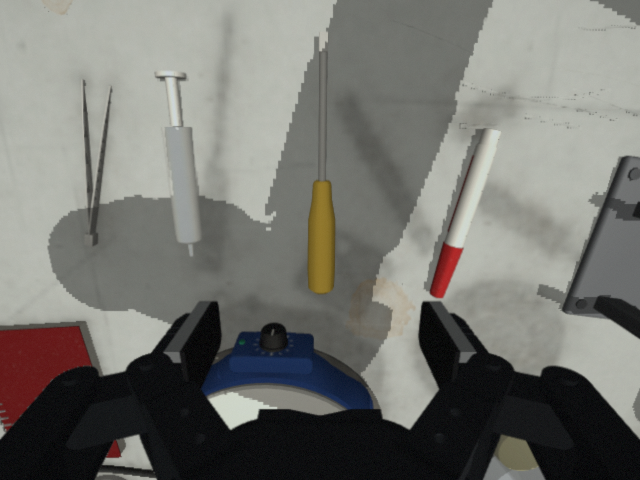

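Run:
```python
from h import *
from plant import ctrl
np.set_printoptions(precision=4,suppress=True)
p=grip.copy(); p[2]=.0195
ctrl.line_to(p,max_speed=.1)
s=ctrl.read_state(); print(s['time'],s['tcp_pos'],s['wrist_force'])
ctrl.close()
s=ctrl.read_state(); print(s['time'],s['tcp_pos'],s['wrist_force'],s['width'])
ctrl.line_to(p+[0,0,.12],max_speed=.12)
s=ctrl.read_state(); print(s['time'],s['tcp_pos'],s['wrist_force'],s['wrist_torque'],s['width'])
c=ctrl.camera('wrist')
T=np.eye(4);T[:3,:3]=s['ee_rot'];T[:3,3]=s['tcp_pos'];M=T@c['mount'];c['R']=M[:3,:3].T;c['t']=-c['R']@M[:3,3]
np.savez('wrist2.npz',**c); cv2.imwrite('pics/w2.png',c['img'][:,:,::-1])
c=ctrl.camera('side');np.savez('side2.npz',**c); cv2.imwrite('pics/s2.png',c['img'][:,:,::-1])
```

```text
3.2083 [ 0.5425 -0.3813  0.0204] [-0.8024  1.0022 -0.0164]
3.8333 [ 0.5422 -0.3812  0.0199] [-0.2512  0.8666  1.6722] 0.21470362755493197
4.9833 [ 0.5415 -0.3807  0.1383] [ 0.3979 -0.0922 -0.0182] [ 0.0359 -0.0082  0.04  ] 0.21628535278988936
```

View pics/w2.png

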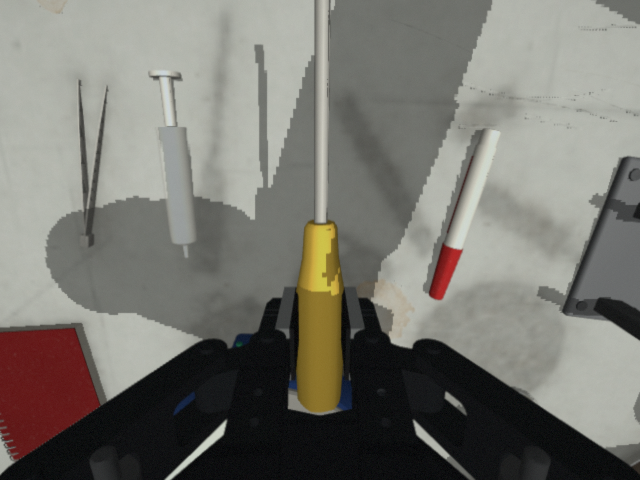

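View pics/s2.png

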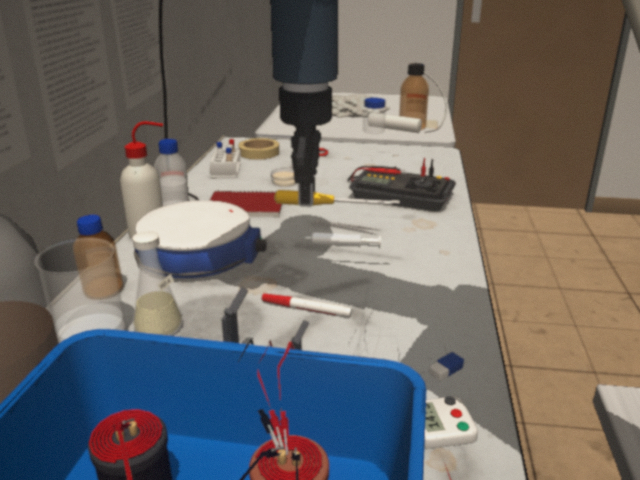

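Run:
```python
from h import *
np.set_printoptions(precision=4,suppress=True)
c=dict(np.load('wrist2.npz'));m=c['mount']
c['R']=m[:3,:3].T;c['t']=-c['R']@m[:3,3]   # tool frame as world
for x in (-.045,-.043,-.041,-.039):
  for y in(.007,.0095,.012): print(x,y,proj(c,np.array([[x,y-.006,0],[x,y,0]])).round(1).tolist())
img=c['img'][200:260,280:360,::-1];cv2.imwrite('pics/w2c.png',cv2.resize(img,None,fx=8,fy=8,interpolation=cv2.INTER_CUBIC))
s=cv2.imread('pics/s2.png')[160:240,240:430];cv2.imwrite('pics/s2c.png',cv2.resize(s,None,fx=4,fy=4,interpolation=cv2.INTER_CUBIC))
```

```text
-0.045 0.007 [[318.5, 220.6], [318.6, 216.8]]
-0.045 0.0095 [[318.5, 219.0], [318.6, 215.3]]
-0.045 0.012 [[318.6, 217.4], [318.6, 213.8]]
-0.043 0.007 [[318.5, 225.6], [318.6, 221.6]]
-0.043 0.0095 [[318.5, 223.9], [318.6, 220.0]]
-0.043 0.012 [[318.6, 222.3], [318.6, 218.5]]
-0.041 0.007 [[318.5, 230.6], [318.6, 226.4]]
-0.041 0.0095 [[318.6, 228.8], [318.6, 224.7]]
-0.041 0.012 [[318.6, 227.1], [318.6, 223.1]]
-0.039 0.007 [[318.5, 235.5], [318.6, 231.1]]
-0.039 0.0095 [[318.6, 233.7], [318.6, 229.4]]
-0.039 0.012 [[318.6, 231.9], [318.6, 227.8]]
```

View pics/w2c.png

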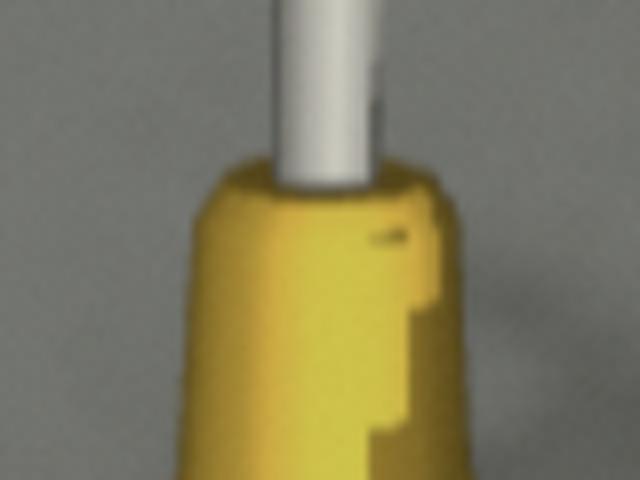

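View pics/s2c.png

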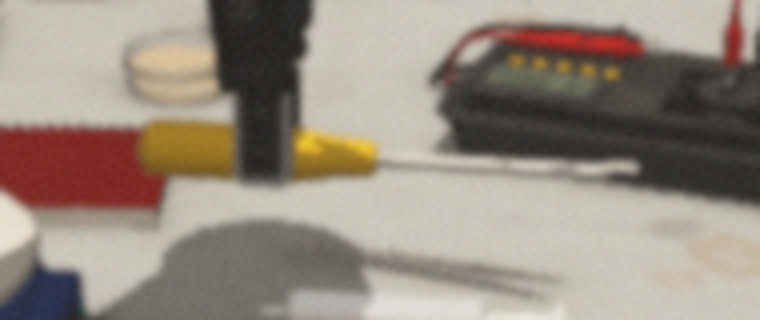

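Run:
```python
from h import *
from plant import ctrl
np.set_printoptions(precision=4,suppress=True)
s=ctrl.read_state();c=dict(np.load('side2.npz'))
R=s['ee_rot'];G=np.array([-.0012,.0095,0])
g=s['tcp_pos']+R@G
pr=proj(c,np.array([g+R[:,0]*.049,g-R[:,0]*.139])); print('side pred in crop',(pr+.5-[240,160])*4-.5)
R1=tool(ryaw,P25); ax=R1[:,0]; n=-R1[:,1]
np.savez('hand.npz',G=G)
tgt=lambda up,h: seat+ax*up+n*h-R1@G
ctrl.move_to(np.array([.52,-.33,.23]),R1)
print(ctrl.read_state()['time'])
ctrl.line_to(tgt(.004,.09),max_speed=.15)
s=ctrl.read_state(); print(s['time'],s['tcp_pos'],tgt(.004,.09),s['wrist_force'],s['width'])
for nme in('wrist','side','top'):
    c=ctrl.camera(nme); cv2.imwrite(f'pics/{nme}3.png',c['img'][:,:,::-1])
    if nme=='wrist':
        T=np.eye(4);T[:3,:3]=s['ee_rot'];T[:3,3]=s['tcp_pos'];M=T@c['mount'];c['R']=M[:3,:3].T;c['t']=-c['R']@M[:3,3]
    np.savez(nme+'3.npz',**c)
```

```text
side pred in crop [[143.6194 149.0506]
 [639.0565 169.7557]]
5.5833
7.1333 [ 0.5169 -0.13    0.1664] [ 0.5167 -0.1298  0.1664] [ 0.2304 -0.2685 -1.0796] 0.21723981972669654
```

View pics/wrist3.png

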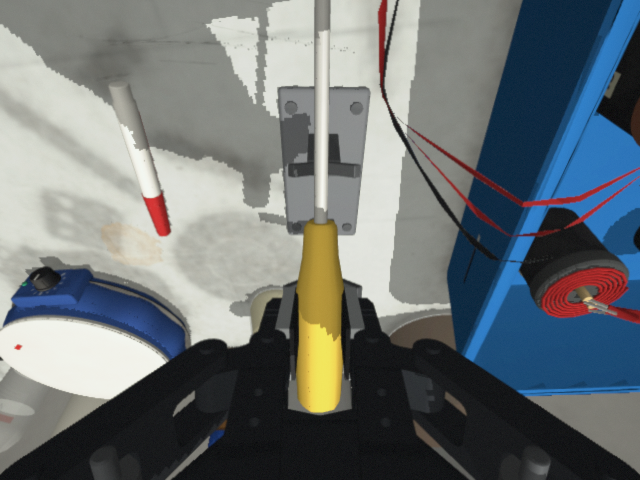

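View pics/side3.png

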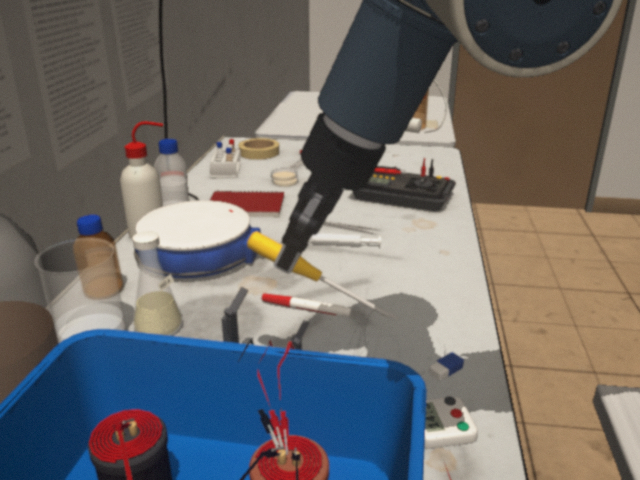

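View pics/top3.png

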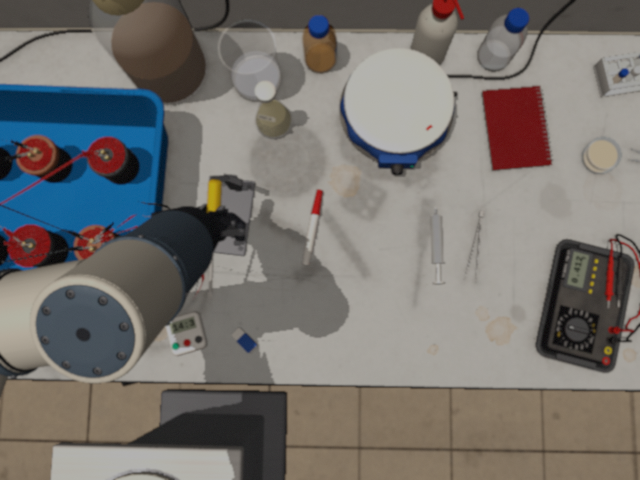

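Run:
```python
from h import *
np.set_printoptions(precision=4,suppress=True)
c=dict(np.load('wrist3.npz'))
im=c['img'][75:245,260:390,::-1];cv2.imwrite('pics/w3c.png',cv2.resize(im,None,fx=3.5,fy=3.5,interpolation=cv2.INTER_CUBIC))
ex=np.array([np.cos(ryaw),np.sin(ryaw),0]);ey=np.array([-ex[1],ex[0],0])
o=seat-ex*.0105+ey*.001; o[2]=0
pts=[o+ex*a*.0675+ey*b*.032+[0,0,.008] for a in(-1,1) for b in(-1,1)]
R1=tool(ryaw,P25)
ax=R1[:,0];n=-R1[:,1]
d=.0175-.0028*2**.5
for al in(-.051,-.043):
    pts+=[seat+al*ax+n*d+ey*s*.0175 for s in(-1,1)]+[seat+al*ax-n*.004]
print(((proj(c,np.array(pts))+.5-[260,75])*3.5-.5).round(0))
```

```text
[[ 50.  49.]
 [379.  50.]
 [ 95. 563.]
 [332. 563.]
 [109. 319.]
 [310. 319.]
 [209. 310.]
 [110. 365.]
 [309. 366.]
 [209. 353.]]
```

View pics/w3c.png

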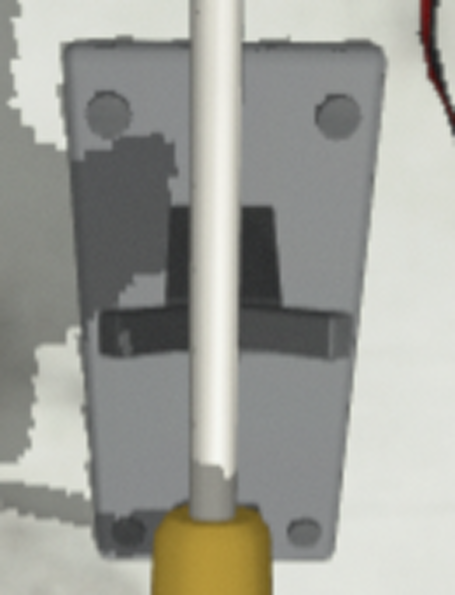

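```bash
cat >> h.py <<'E'
ryaw=np.radians(-6.2)
R1=tool(ryaw,P25);ax=R1[:,0];n=-R1[:,1];ey=R1[:,2]
seat=seat+np.array([0.1,.995,0])*.002-np.array([.995,-.1,0])*.0012
G=np.array([-.0012,.0095,0])
tgt=lambda up,h: seat+ax*up+n*h-R1@G
loc=lambda f: np.array([f@ax,f@ey,f@n])
E
python3 - <<'E'
from h import *
from plant import ctrl
np.set_printoptions(precision=3,suppress=True)
ctrl.line_to(tgt(.004,.03),max_speed=.1,ori=R1)
ctrl.wait(.2)
s=ctrl.read_state(); f0=loc(s['wrist_force']); print(s['time'],f0)
np.save('f0.npy',f0)
for nme in('wrist','side'):
    c=ctrl.camera(nme); cv2.imwrite(f'pics/{nme}4.png',c['img'][:,:,::-1])
ctrl.line_to(tgt(.004,.006),max_speed=.08)
for h in np.arange(.005,-.0045,-.001):
    ctrl.line_to(tgt(.004,h),max_speed=.03)
    s=ctrl.read_state(); f=loc(s['wrist_force'])-f0
    print('%.3f'%h,round(s['time'],2),f,s['wrist_torque'],loc(s['tcp_pos']-tgt(.004,h))*1e3)
    if abs(f[2])>4: break
for nme in('wrist','side'):
    c=ctrl.camera(nme); cv2.imwrite(f'pics/{nme}5.png',c['img'][:,:,::-1])
E
```

```text
8.225 [ 0.07   0.639 -0.659]
0.005 9.03 [ 0.071 -0.783  0.283] [0.154 1.396 0.041] [0.315 0.045 0.342]
0.004 9.28 [-0.321 -1.659 -0.249] [0.204 1.351 0.006] [-0.004 -0.013  0.042]
0.003 9.53 [-0.04  -0.585 -0.03 ] [0.137 1.391 0.009] [-0.053 -0.014 -0.059]
0.002 9.78 [-0.811 -0.391 -0.736] [ 0.138  1.392 -0.059] [-0.077  0.004 -0.085]
0.001 10.03 [-0.911 -0.882  0.622] [0.051 1.321 0.   ] [ 0.146 -0.022  0.054]
0.000 10.28 [-1.931 -0.616  6.161] [0.112 1.753 0.175] [0.278 0.005 0.368]
```

View pics/wrist5.png

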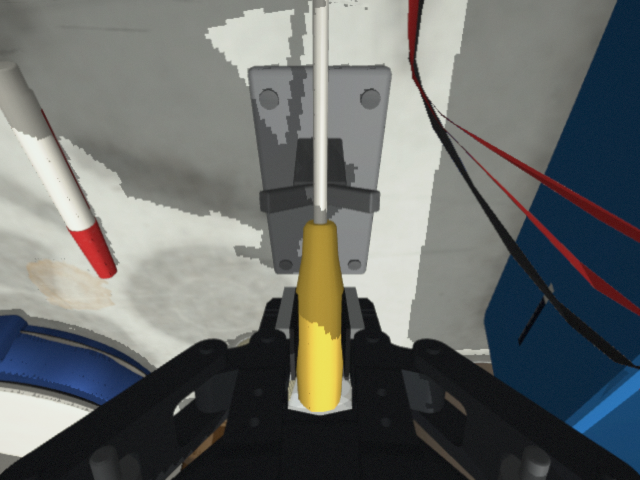

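View pics/side5.png

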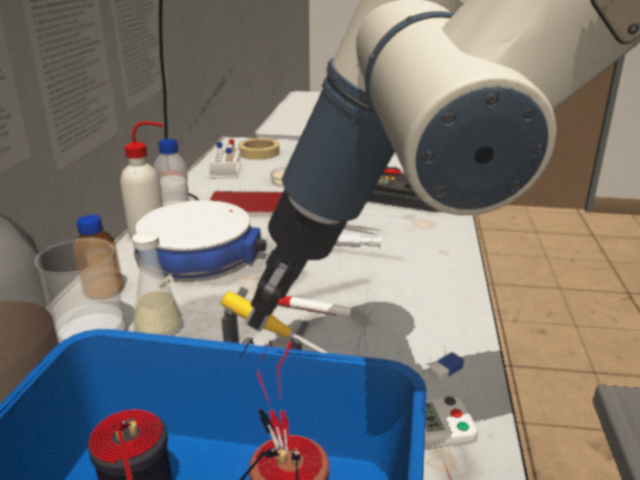

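Run:
```python
from h import *
from plant import ctrl
np.set_printoptions(precision=3,suppress=True)
f0=np.load('f0.npy')
for u in np.arange(.003,-.0045,-.001):
    ctrl.line_to(tgt(u,.0005),max_speed=.03)
    s=ctrl.read_state(); f=loc(s['wrist_force'])-f0
    print('%.3f'%u,round(s['time'],2),f,loc(s['tcp_pos']-tgt(u,.0005))*1e3)
    if f[0]>6: break
for nme in('wrist','side'):
    c=ctrl.camera(nme); cv2.imwrite(f'pics/{nme}6.png',c['img'][:,:,::-1])
w=[cv2.resize(cv2.imread(f'pics/wrist{i}.png')[180:250,250:390],None,fx=4,fy=4,interpolation=cv2.INTER_CUBIC) for i in(5,6)]
cv2.imwrite('pics/w56.png',np.vstack(w))
```

```text
0.003 10.62 [ 0.383 -2.467  2.492] [ 0.429 -0.007  0.107]
0.002 10.88 [ 1.782 -2.171  3.121] [0.371 0.046 0.062]
0.001 11.12 [ 1.795 -2.222  3.013] [0.011 0.023 0.019]
0.000 11.38 [ 1.78  -1.7    3.237] [-0.162 -0.001 -0.023]
-0.001 11.62 [ 1.825 -1.654  3.11 ] [-0.24  -0.037 -0.04 ]
-0.002 11.88 [ 1.218 -1.456  2.553] [-0.205 -0.025 -0.022]
-0.003 12.12 [ 2.471 -2.88   1.824] [0.23  0.023 0.047]
-0.004 12.38 [ 5.271 -3.295  0.622] [1.088 0.141 0.291]
```

View pics/w56.png

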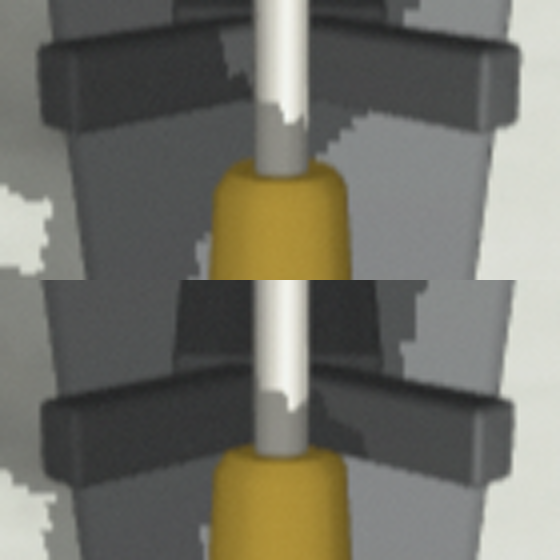

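Run:
```python
from h import *
from plant import ctrl
np.set_printoptions(precision=3,suppress=True)
f0=np.load('f0.npy')
ctrl.line_to(tgt(-.001,.0003),max_speed=.03)
s=ctrl.read_state(); print(round(s['time'],2),loc(s['wrist_force'])-f0,loc(s['tcp_pos']-tgt(-.001,.0003))*1e3)
ctrl.open_gripper(); ctrl.wait(.3)
s=ctrl.read_state(); print(round(s['time'],2),loc(s['wrist_force'])-f0,s['width'])
for nme in('wrist','side'):
    c=ctrl.camera(nme); cv2.imwrite(f'pics/{nme}7.png',c['img'][:,:,::-1])
```

```text
12.72 [-0.695 -1.426  8.129] [-1.545 -0.196 -0.158]
13.68 [ 0.49  -1.099  0.581] 0.9980736138750248
```

View pics/wrist7.png

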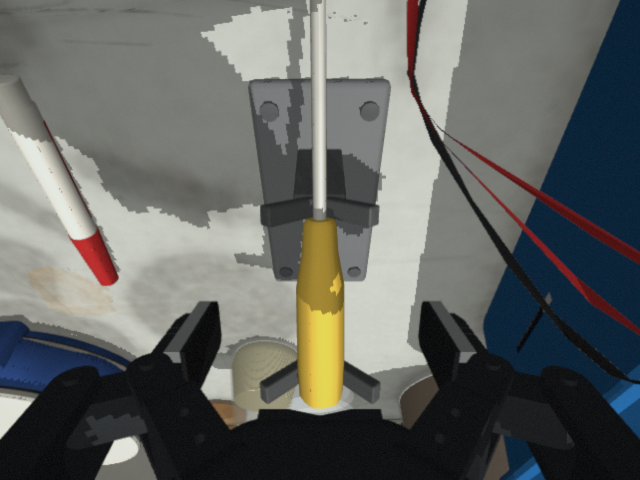

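View pics/side7.png

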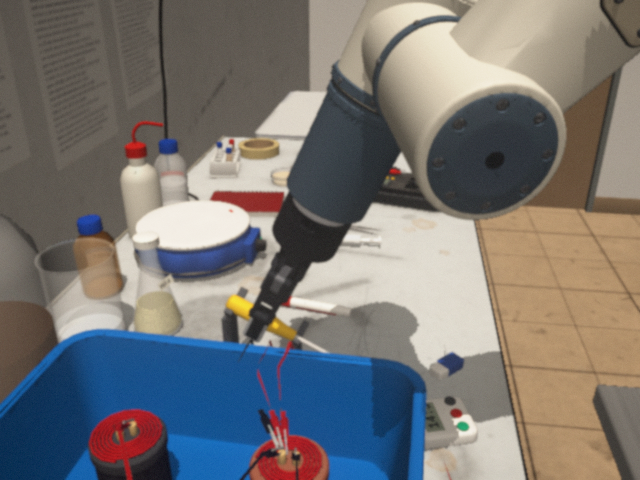

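Run:
```python
from h import *
from plant import ctrl
np.set_printoptions(precision=3,suppress=True)
p0=ctrl.read_state()['tcp_pos']
ctrl.line_to(p0+n*.08,max_speed=.1)
s=ctrl.read_state();c=ctrl.camera('wrist')
T=np.eye(4);T[:3,:3]=s['ee_rot'];T[:3,3]=s['tcp_pos'];M=T@c['mount'];c['R']=M[:3,:3].T;c['t']=-c['R']@M[:3,3]
np.savez('wrist8.npz',**c); cv2.imwrite('pics/wrist8.png',c['img'][:,:,::-1])
# predicted: shoulder, end, tip for nominal seat with u=-.001
q=seat-ax*.001
print(proj(c,np.array([q+ax*.049,q-ax*.041,q-ax*.139])).round(1))
ctrl.line_to(s['tcp_pos']+n*.05+np.array([-.02,-.2,.03]),max_speed=.2)
print(ctrl.read_state()['time'])
for nme in('top','side'):
    c=ctrl.camera(nme); cv2.imwrite(f'pics/{nme}8.png',c['img'][:,:,::-1]); np.savez(nme+'8.npz',**c)
a=cv2.resize(cv2.imread('pics/side8.png')[270:360,200:360],None,fx=4,fy=4,interpolation=cv2.INTER_CUBIC)
cv2.imwrite('pics/s8c.png',a)
a=cv2.resize(cv2.imread('pics/top8.png')[160:290,190:340],None,fx=4.5,fy=4.5,interpolation=cv2.INTER_CUBIC)
cv2.imwrite('pics/t8c.png',a)
```

```text
[[319.1 315.2]
 [319.1 189.1]
 [319.2  11.4]]
16.0083
```

View pics/wrist8.png

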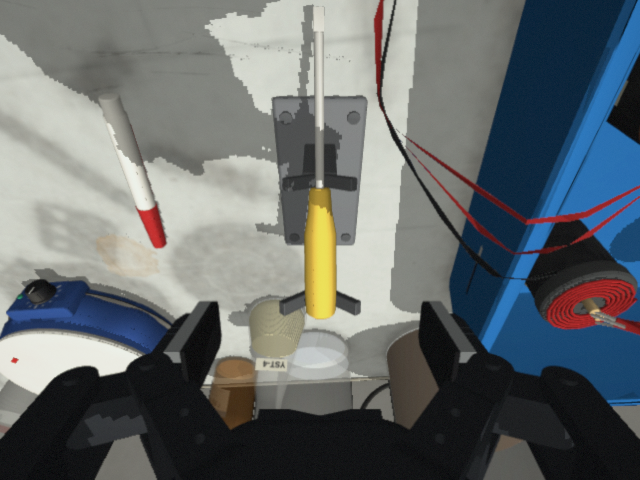

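View pics/s8c.png

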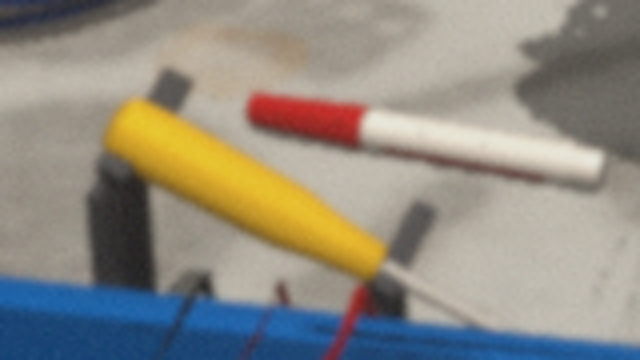

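View pics/t8c.png

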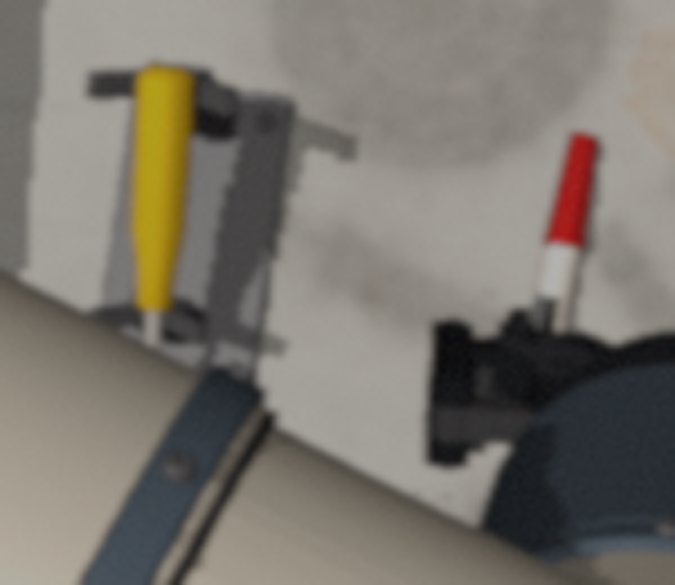

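Run:
```python
from h import *
c=dict(np.load('wrist8.npz'))
cv2.imwrite('pics/w8c.png',cv2.resize(c['img'][160:220,270:370,::-1],None,fx=7,fy=7,interpolation=cv2.INTER_CUBIC))
q=seat-ax*.001
f=lambda P:((proj(c,P)+.5-[270,160])*7-.5).round(0).tolist()
# low V upper face tips and shaft-top at the shoulder for real V: contact u=-.003 => face at -.044+... 
for off in (0,-.001,-.002):
    print(off,'V tips(upper face)',f(np.array([seat+ax*(-.043+off)+n*.0135+ey*s*.0175 for s in(1,-1)])),'lower face',f(np.array([seat+ax*(-.051+off)+n*.0135+ey*s*.0175 for s in(1,-1)])))
for u in(0,-.001,-.002,-.003): print(u,'shaft top at shoulder',f(np.array([seat+ax*(u-.041)+n*.0028])))
```

```text
0 V tips(upper face) [[553.0, 222.0], [140.0, 221.0]] lower face [[556.0, 127.0], [138.0, 127.0]]
-0.001 V tips(upper face) [[554.0, 210.0], [140.0, 210.0]] lower face [[556.0, 115.0], [138.0, 115.0]]
-0.002 V tips(upper face) [[554.0, 198.0], [140.0, 198.0]] lower face [[556.0, 103.0], [137.0, 102.0]]
0 shaft top at shoulder [[347.0, 223.0]]
-0.001 shaft top at shoulder [[347.0, 212.0]]
-0.002 shaft top at shoulder [[347.0, 201.0]]
-0.003 shaft top at shoulder [[347.0, 189.0]]
```

View pics/w8c.png

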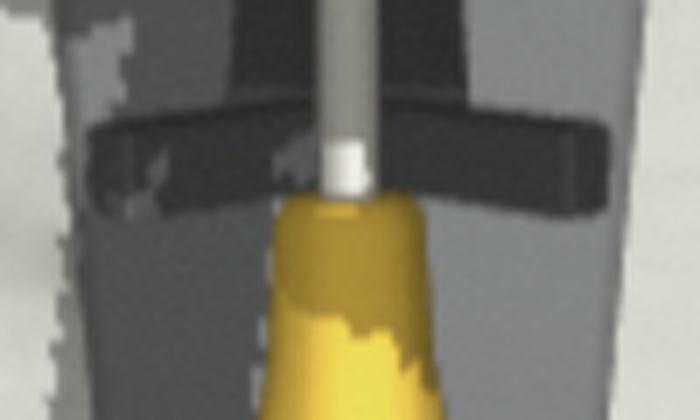

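Run:
```python
from h import *
from plant import ctrl
a=dict(np.load('side8.npz'))['img'].astype(int);o=dict(np.load('side0.npz'))['img'].astype(int)
c=ctrl.camera('side')['img'].astype(int);s=ctrl.read_state()
print('rest region still:',abs(c-a)[280:350,220:330].mean(),'pen vs start:',abs(c-o)[285:325,255:360].mean(),'syringe:',abs(c-o)[228:252,305:390].mean(),s['tcp_pos'],s['time'],s['wrist_force'])
cv2.imwrite('pics/side9.png',c[:,:,::-1].astype(np.uint8))
```

```text
rest region still: 1.9677056277056277 pen vs start: 19.666428571428572 syringe: 15.849836601307189 [ 0.47417008 -0.32401916  0.22976392] 16.1583 [0.12398528 0.29817472 0.19766652]
```

```bash
sleep 1; ls pics/side9.png
```

```text
pics/side9.png
```

View pics/side9.png

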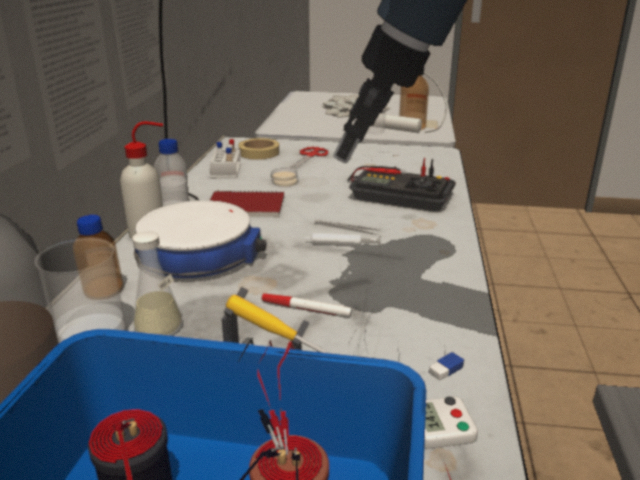

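The screwdriver lies in both Vs, from the handle end at (235,303) to the shoulder at (297,337). The pen at (265–350, 297–312) and the syringe at (312–380, 239) look the same as at the start; the pixel differences come from the arm's shadow. The gripper is clear.

Run:
```python
from plant import ctrl
print(ctrl.finish_job(), ctrl.read_state()['time'])
```

```text
the job is handed in; nothing more can be done
the job is handed in; nothing more can be done
```

The screwdriver is lying by itself in the sloping rest, and I handed the job in at about 16.2 s of the 35 s allowed. The handle is in the high V, the shaft is in the low V, and the blade points down the slope.

- **How it was placed:** I gripped it at the handle, tilted it 25 degrees and lowered it until the Vs took the load. I then slid it down the slope until the shoulder touched the low V, backed off a little, let go and moved clear.
- **Shoulder gap:** The last close-up shows the shoulder about 0.3 mm above the low V, less than the nominal 2 mm. It may be just touching. The arm lagged its target by about 1.5 mm down the slope at release, which accounts for the smaller gap.
- **Stillness and bystanders:** Two side pictures taken about 0.15 s apart show the screwdriver not moving. The pen and syringe look the same in the side picture as at the start. The automatic comparison there did show differences, which I put down to lighting and the arm's shadow.
- **Measurement disagreement:** The top camera's position for the rest was about 2 mm and 1 degree off the wrist camera's. I used the wrist camera's, and contact came at the expected height with the shaft centred in the V.

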